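Tap the taper-shank stake home in the staking block

ROBOT

A 6-joint arm with a two-finger parallel gripper is mounted at the origin on the work surface. World frame = base frame: x ahead of the robot, y to its left, z up, the work surface at z = 0. Lengths are in m, angles in degrees, forces in N, time in s.
With the tool pointing down it reaches from about 0.4 to 0.825 m from the base axis. Payload 7 kg.
Tool frame: the origin (TCP) lies between the finger pads; the fingertips stand 14 mm ahead of it and the grasp point (between the pads) lies 5 mm behind it; z points along the fingers, y is the line along which they close (so a half turn about z gives the same grasp; the last joint's range is limited). The gripper opens to 88 mm and grips with 3 to 60 N. Pads are 19 mm wide; open, the fingers measure 130 mm over their backs; the gripper's body (78 mm by 193 mm) begins 47 mm behind the grasp point.
Start: joints at [-48.753, 20.546, 0.682, 0, -70.136, -16.507], TCP at [0.282, -0.613, 0.241] pointing down, gripper open.
Joint ranges: [-176.03, 176.03], [-82.01, 121.73], [-58.28, 71.71], [-173.87, 95.51], [-174.79, -0.11], [-173.66, 173.66]. Speed limits (degrees/s): [136.94, 136.94, 172.46, 180, 180, 180].

INTERFACE

Orientations are given as [roll, pitch, yaw] about the fixed x, y, z axes, in that order (R = Rz(yaw) Ry(pitch) Rx(roll)).
In Python, from plant import status, cams, job gives the robot as it stands. The module is installed in compiled form; this text tells all that it offers.
- The arm moves only by the tool step_arm, never from a script. Its arguments are lists of equal length, an entry for each row: "xyz": the shift along the tool's x, y, z each as a share of 20 cm, from -1 to 1, a list of three; "yaw": the turn about the tool's z as a share of 360 degrees, from -1 to 1; "claw": the closure, from -1 (fully open) to 1 (shut). A call has 1 to 20 rows; each row is the pose to reach, as a shift and turn from the pose commanded when the call began, along the tool's axes at that moment, turning the shorter way round; what a row does not reach only later rows make up. A row lasts 1/12 s, in which the tool goes at most 41.7 mm and 7.16 degrees, less where a joint would pass 70% of its speed; a pose out of reach is approached as far as the arm can. A call with a number of a shift or a turn outside -1 to 1 is refused whole. A call with a gripper value outside its range is refused whole. The fingers move at their own pace and stop on an object; "grip_force" is the grip in N (left out, the last holds). Time passes only in rows, so rows that repeat a pose let the fingers close. It gives the time, the measured TCP pose, the force, the opening and the grip force at its end, in the units of the state.
- status.get_state(): the state, without advancing time (a new reading comes with each control period).
- cams.capture(name): name is "side" or "top"; returns (picture, depth): 400x640x3 uint8, blue, green, red; 400x640 float32, m along the optical axis (not along the pixel's ray), 0 where there is no reading.
- cams.calibration(name): a dict with "mtx" (3x3 intrinsics, pixels), "D" ([k1, k2, p1, p2, k3] as OpenCV has them; the pictures are not rectified), "camera_from_world" (4x4, takes a point from world to camera coordinates). Camera axes: x right, y down, z forward; pixel columns grow to the right and rows downward; lengths in m; the calibration is good to about 2 mm. A picture is of the moment at which its call begins. calibration takes no time and is no camera call.
- job.close_job(): hands the job in; it is judged then, once.
The state is a dict: "time_s": time; "joints": joint angles; "qd": joint speeds; "joint_torque": joint torques, N m; "tcp_pos": TCP position; "eef_rot": TCP orientation; "contact_force": force on the tool from outside, world axes, zero at the start; "moment": the same for the moment, N m; "gripper_width": finger opening in m; "gripper_force": force on a finger pad.
Only numpy, scipy, OpenCV 4.12 (cv2) and the standard library are available. Lean on these libraries where they do the work, as an engineer would, in place of code of your own. Each camera call takes 0.05 s, during which the arm holds its last target. There are 200 camera calls.

TASK

Take the white-headed stake out of its wooden stand and start its tapered shank in the socket of the bronze staking block with no more than a light push, collar still standing clear of the block, then let go of it. Pick up the brass tapping weight and tap the stake's head with it until the steel collar sits flush on the block - drive it home with the weight, not with the fingers. Finally stand the weight upright on its cork pad again, and leave everything else on the bench undisturbed.

Things in the scene. Friction and masses are not known exactly. Their poses are not given: they have to be found in the camera images.
- stake_mid (a point): Centre of the stake, on its axis, 47.5 mm above its tip: a loose round upright part 95 mm tall, 0.25 kg, z up its axis. Steel tapered shank below, steel collar (44 mm diameter, 8 mm thick; its underside is 5.5 mm below this point), white cylindrical head (30 mm diameter, 45 mm tall, middle 25 mm above this point). At the start its shank hangs in the stand's hole, collar resting on the stand.
- stake_top (a point): Centre of the flat top of the stake's white head, 47.5 mm above stake_mid. The shank at the other end is 42 mm long, its radius 13 mm under the collar, 9.6 mm near the tip (slope 0.08), tip edge chamfered to 7.6 mm.
- block_mouth (a point): Centre of the socket's mouth, in the block's top face, z up: a 33 mm square opening with four sprung steel jaws forming a taper that matches the shank. The shank enters freely until the collar is about 10 mm above the block; then friction resists, growing to 15 to 25 N of push at home (5 N sinks it some 3 mm), and holds it wherever it is left. Fully home (collar on the block), stake_mid is 5.5 mm above this point.
- block: Fixed bronze staking block, body 110 x 110 mm, foot 130 x 130 mm and 10 mm thick, top face 60 mm above the bench; origin at the centre of its underside, x and y along its sides.
- stand: Fixed dark wooden stand, 90 x 90 x 52 mm, with a 33 mm round through hole in its middle; origin at the centre of its underside, z up.
- weight_mid (a point): Centre of the loose brass tapping weight, on its axis, 47 mm above its flat underside; round, upright, 94 mm tall, 0.4 kg, z up its axis. From the bottom: brass striking body 44 mm diameter, 34 mm tall; wooden grip 28 mm diameter, 50 mm long (its middle 12 mm above this point); brass end cap 28 mm diameter, 10 mm tall. At the start it stands on the cork pad.
- pad_top (a point): Centre of the top of the fixed round cork pad, 90 mm diameter, 6 mm thick, on the bench.
- demag: Bystander: fixed copper demagnetizer, 95 x 130 mm, 45 mm tall; origin at the centre of its underside. Keep off its button.
- demag_button (a joint): Travel of the demagnetizer's chunky red push button (top of the box), m: 0 released, 0.006 fully pressed.
- remover_mid (a point): Bystander: loose bone-handled hand remover, 165 mm long along its x axis, about 22 mm high, lying on the bench; this point is mid-length, 11 mm above the bench.
- tin_mid (a point): Bystander: loose closed tin movement box, 74 x 94 x 36 mm; this point is its centre.
Things that resemble listed ones, but are neither listed nor needed, are in the scene too. What is shaped like the part that bears stake_mid but pink or red is not meant.

How it is judged (in metres and radians):
On the way, in this order (a step that is already met when the one before it is completed fails the run):
1. the stake stands started in the socket, collar still 2.5 to 16 mm above the block, let go (horizontal distance between stake_mid and block_mouth below 0.004 m and z of stake_mid in the frame of block_mouth between 0.008 and 0.0215 m and angle between stake_mid's own z axis and vertical below 0.09 rad and contact force between each of the fingers, weight and stake below 0.1 N), for 0.2 s.
2. the stake is driven home with the weight on its head (collar within 2 mm of the block) (z of stake_mid in the frame of block_mouth below 0.0075 m and horizontal distance between stake_mid and block_mouth below 0.003 m and contact force between weight and stake above 0.5 N and z of weight_mid in the frame of stake_mid above 0.085 m).
At the end, for the whole second after the job is handed in: The stake stands in the block's socket, collar within 2 mm of the block's top, centred within 3 mm and upright within 0.06 rad; the weight stands upright (within 0.1 rad) on the cork pad, its axis within 25 mm of the pad's centre; both at rest (z of stake_mid in the frame of block_mouth below 0.0075 m and horizontal distance between stake_mid and block_mouth below 0.003 m and angle between stake_mid's own z axis and vertical below 0.06 rad and horizontal distance between weight_mid and pad_top below 0.025 m and z of weight_mid in the frame of pad_top between 0.043 and 0.05 m and angle between weight_mid's own z axis and vertical below 0.1 rad and linear speed of each of weight, stake below 0.02 m/s); the robot touches nothing.
It fails at once if the stake is pushed home by the fingers or arm instead of the weight (z of stake_mid in the frame of block_mouth below 0.0075 m and horizontal distance between stake_mid and block_mouth below 0.01 m and contact force between any of the fingers, the arm and stake above 4 N).
It fails at once if the demagnetizer's button is pressed (value of joint demag_button above 0.003 m).
It fails at once if the hand remover or the tin is moved more than 20 mm (distance of any of remover_mid, tin_mid from where it was at the start of the episode above 0.02 m).
It also fails if it takes over 64 s, if anything falls off the work surface, if the arm or the gripper's body presses on something with over 40 N, if the wrist force passes 120 N, or if a joint passes its speed limit or range.

## Working session

There is one attempt and no reset: what is moved stays moved. The work goes in short steps, Python scripts to look and compute and a tool call to move; the robot and the scene stay as the last step left them, time stands still between calls to the robot, and variables do not carry over. Pictures are saved under pics/ and viewed, at most 10 in all, crops included, and the job is handed in when it is done.

Besides the shell and the picture viewer there is one more tool, called after "Call:" by a JSON object that holds its "name" and its "arguments". step_arm: Moves the arm, as the interface text tells. Shift numbers are shares of 20 cm and turn numbers shares of 360 degrees, none past 1 either way. Its arguments: {"type":"object","properties":{"xyz":{"type":"array"},"yaw":{"type":"array"},"claw":{"type":"array"},"grip_force":{"type":"number"}},"required":["xyz","yaw","claw"]}

```bash
mkdir -p pics
cat > h.py <<'E'
import numpy as np, cv2
from plant import status, cams, job
def grab(n, tag):
    im,d=cams.capture(n); np.savez('pics/%s.npz'%tag,im=im,d=d); cv2.imwrite('pics/%s.png'%tag,im); return im,d
def world(n,u,v,z=None,depth=None):
    c=cams.calibration(n); K=np.array(c['mtx'],float); D=np.array(c['D'],float); T=np.linalg.inv(np.array(c['camera_from_world']))
    p=cv2.undistortPoints(np.array([[[u,v]]],float),K,D)[0,0]; r=np.array([p[0],p[1],1.])
    if depth is not None: return T[:3,:3]@(r*depth)+T[:3,3]
    w=T[:3,:3]@r; return T[:3,3]+w*(z-T[2,3])/w[2]
E
python3 - <<'E'
from h import *
for n in('top','side'):
    grab(n,n+'0'); c=cams.calibration(n); T=np.linalg.inv(c['camera_from_world']); print(n,T.round(3).tolist(),c['mtx'])
print(status.get_state())
E
```

```text
top [[0.011, -0.998, 0.065, 0.502], [-1.0, -0.013, -0.027, -0.019], [0.027, -0.065, -0.998, 1.045], [0.0, 0.0, 0.0, 1.0]] [[395.61862621   0.         317.72015649]
 [  0.         395.61862621 205.51153518]
 [  0.           0.           1.        ]]
side [[-0.981, -0.146, 0.131, 0.378], [-0.196, 0.756, -0.625, 0.695], [-0.008, -0.638, -0.77, 0.981], [0.0, 0.0, 0.0, 1.0]] [[484.17178192   0.         317.65811761]
 [  0.         484.17178192 202.18983485]
 [  0.           0.           1.        ]]
{'time_s': 0.1, 'joints': array([-4.87540234e+01,  2.05886129e+01,  6.38803958e-01, -1.90162406e-02,
       -7.01370894e+01, -1.65060966e+01]), 'qd': array([-0.03542803, -0.02225526,  0.05305758,  0.09366407, -0.01612321,
       -0.03055463]), 'joint_torque': array([-1.32475521e-03, -5.84165275e+01,  2.93751973e+01,  7.01553002e+00,
        1.02152795e-02, -2.72342362e-05]), 'tcp_pos': array([ 0.28227963, -0.61266914,  0.23969622]), 'eef_rot': array([ 1.79911603e+02, -7.55114138e-03, -1.55266589e+02]), 'contact_force': array([-0.82944636, -0.47768603, -0.33029425]), 'moment': array([-0.00174229, -0.015839  , -0.01943247]), 'gripper_force': 0.0, 'gripper_width': 0.08749576680775716}
```

View pics/top0.png

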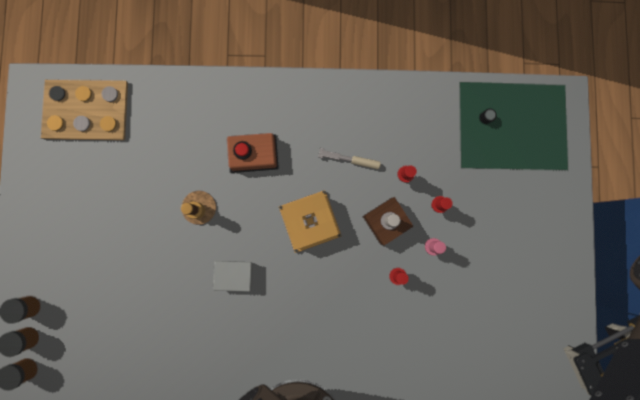

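View pics/side0.png

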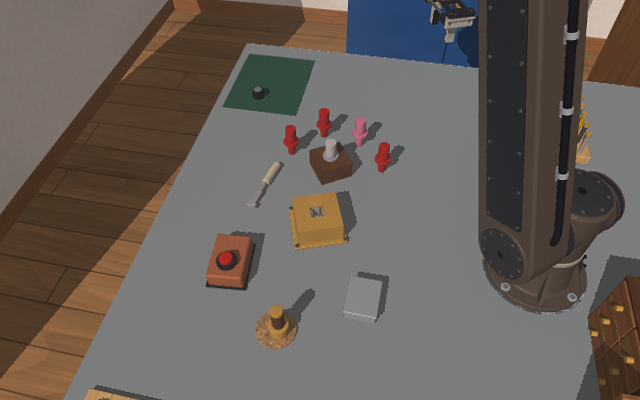

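The top view shows the stake at about (391,220) in the dark stand, the block at (310,221), and the weight at (192,209) on its pad at (200,208). Red and pink decoys surround the stand. I'll enlarge both views next.

Run:
```python
from h import *
t=cv2.imread('pics/top0.png')
a=cv2.resize(t[170:270,270:460],None,fx=4,fy=4,interpolation=cv2.INTER_CUBIC)
b=cv2.resize(t[180:240,170:270],None,fx=4,fy=4,interpolation=cv2.INTER_CUBIC)
o=np.zeros((580+60,760,3),np.uint8)[:600]; o[:400]=a[:, :760]; o[400:600,:400]=b[20:220]
s=cv2.imread('pics/side0.png')
o[400:600,400:760]=cv2.resize(s[285:352,220:340],(360,200),interpolation=cv2.INTER_CUBIC)
cv2.imwrite('pics/c1.png',o)
d=np.load('pics/top0.npz')['d']
for u,v in[(391,220),(310,205),(192,209),(250,165),(240,150),(233,277),(367,162),(375,230),(407,172),(436,246)]: print((u,v),world('top',u,v,depth=float(np.median(d[v-1:v+2,u-1:u+2]))).round(4))
```

```text
(391, 220) [ 0.5314 -0.2196  0.1043]
(310, 205) [ 0.5678 -0.0258  0.059 ]
(192, 209) [0.5519 0.2557 0.0978]
(250, 165) [0.6692 0.1285 0.0411]
(240, 150) [0.7025 0.1507 0.0656]
(233, 277) [0.385  0.1658 0.0352]
(367, 162) [ 0.6854 -0.1741  0.021 ]
(375, 230) [ 0.5074 -0.1902  0.0521]
(407, 172) [ 0.6492 -0.2609  0.0954]
(436, 246) [ 0.4701 -0.3315  0.0941]
```

View pics/c1.png

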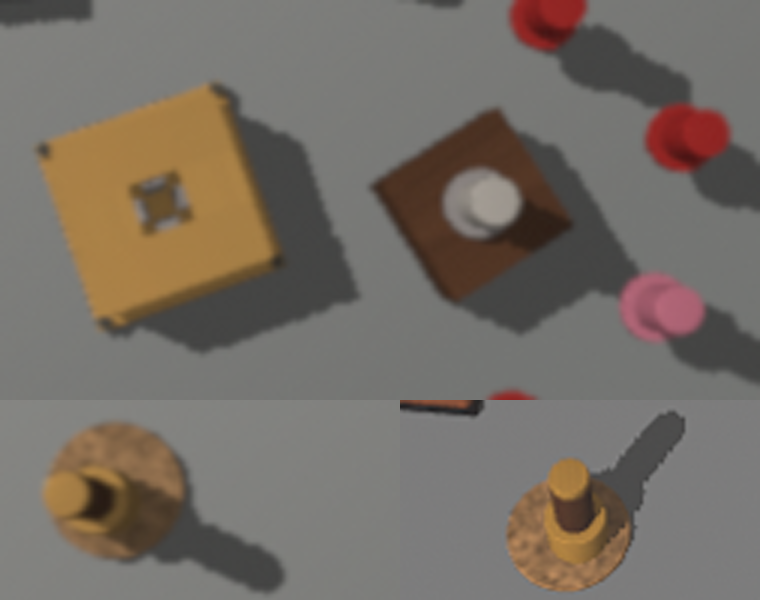

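```bash
cat >> h.py <<'E'
def delta(target):  # target TCP (x,y,z) -> shares along tool axes
    s=status.get_state(); y=np.radians(s['eef_rot'][2]); p=np.array(s['tcp_pos']); d=np.array(target)-p
    X=np.array([np.cos(y),np.sin(y),0]);Y=np.array([np.sin(y),-np.cos(y),0])
    return np.round([d@X/.2,d@Y/.2,-d[2]/.2],4)
E
python3 - <<'E'
from h import *
P=lambda x,y,ox,oy:((x+.5)/4-.5+ox,(y+.5)/4-.5+oy)
st=world('top',*P(495,201,270,170),z=.105)
co=world('top',*P(480,203,270,170),z=.060)
bl=world('top',*P(160,203,270,170),z=.06)
bc=world('top',*P(158.5,205,270,170),z=.06)
w=world('top',*P(67,114,170,180),z=.1)
pd=world('top',*P(116,110,170,180),z=.006)
for n,v in zip('stake collar mouth blockc weight pad'.split(),(st,co,bl,bc,w,pd)): print(n,v.round(4))
# side cross-check: project and report
for n,v in(('stake',st),('mouth',bl),('weight',w)):
    c=cams.calibration('side');T=c['camera_from_world'];r,_=cv2.Rodrigues(T[:3,:3]);print(n,cv2.projectPoints(v[None],r,T[:3,3],np.array(c['mtx']),np.array(c['D']))[0].ravel().round(1))
s=cv2.imread('pics/side0.png');g=lambda a:cv2.resize(a,None,fx=6,fy=6,interpolation=cv2.INTER_CUBIC)
cv2.imwrite('pics/c2.png',np.hstack([g(s[130:220,290:350]),g(s[285:375,240:300])]))
print(delta([st[0],st[1],.16]))
E
```

```text
stake [ 0.5318 -0.2252  0.105 ]
collar [ 0.5318 -0.2256  0.06  ]
mouth [ 0.5294 -0.0253  0.06  ]
blockc [ 0.5281 -0.0244  0.06  ]
weight [0.5537 0.2685 0.1   ]
pad [0.5619 0.2652 0.006 ]
stake [331.6 141.6]
mouth [317.7 210.8]
weight [276.8 309. ]
[-1.9436  1.2378  0.3985]
```

View pics/c2.png

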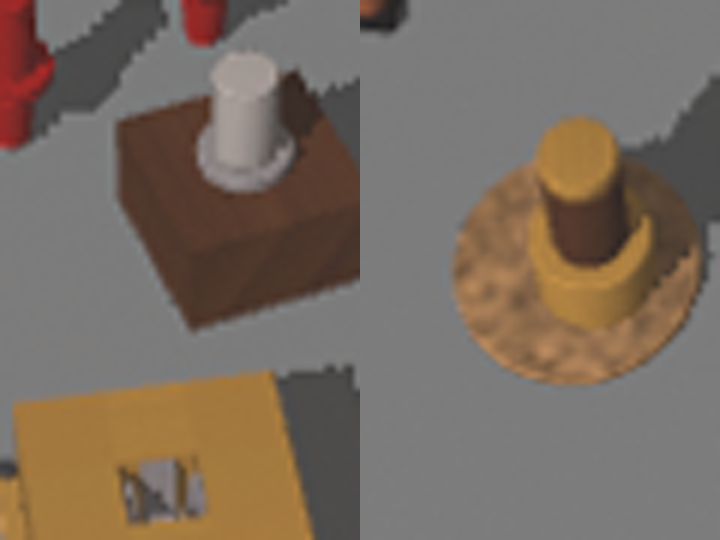

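The side crops agree to about 1 px: stake top (330,142) and mouth (317,211). The weight top is at (276,311).

Call:
{"name": "step_arm", "arguments": {"xyz": [[-1, 0.64, 0], [-1, 0.64, 0], [-1, 0.64, 0], [-1, 0.64, 0], [-1, 0.64, 0], [-1, 0.64, 0], [-1, 0.64, 0], [-1, 0.64, 0], [-1, 0.64, 0]], "yaw": [0, 0, 0, 0, 0, 0, 0, 0, 0], "claw": [-1, -1, -1, -1, -1, -1, -1, -1, -1], "grip_force": 20}}

```text
time_s: 0.85
tcp_pos: [0.4105, -0.413, 0.2404]
eef_rot: [180.0, -0.0, -155.2]
contact_force: [-0.1, 0.2, 0.9]
gripper_width: 0.0876
gripper_force: 0.0
```

Call:
{"name": "step_arm", "arguments": {"xyz": [[-0.944, 0.598, 0], [-0.944, 0.598, 0], [-0.944, 0.598, 0], [-0.944, 0.598, 0], [-0.944, 0.598, 0], [-0.944, 0.598, 0], [-0.944, 0.598, 0.4], [-0.944, 0.598, 0.4], [-0.944, 0.598, 0.4], [-0.944, 0.598, 0.4], [-0.944, 0.598, 0.4]], "yaw": [0, 0, 0, 0, 0, 0, 0, 0, 0, 0, 0], "claw": [-1, -1, -1, -1, -1, -1, -1, -1, -1, -1, -1]}}

```text
time_s: 1.77
tcp_pos: [0.5326, -0.2268, 0.1622]
eef_rot: [-179.9, 0.0, -155.3]
contact_force: [0.7, -0.6, 1.0]
gripper_width: 0.0877
gripper_force: 0.0
```

Run:
```python
from h import *
print(delta([.5318,-.2254,.083]))
```

```text
[0.0008 0.0083 0.3962]
```

Call:
{"name": "step_arm", "arguments": {"xyz": [[0, 0.008, 0.15], [0, 0.008, 0.3], [0, 0.008, 0.396], [0, 0.008, 0.396], [0, 0.008, 0.396], [0, 0.008, 0.396], [0, 0.008, 0.396], [0, 0.008, 0.396], [0, 0.008, 0.396], [0, 0.008, 0.396], [0, 0.008, 0.396], [0, 0.008, 0.396], [0, 0.008, 0.396], [0, 0.008, 0.396]], "yaw": [0, 0, 0, 0, 0, 0, 0, 0, 0, 0, 0, 0, 0, 0], "claw": [-1, -1, -1, -1, 0, 0.2, 1, 1, 1, 1, 1, 1, 1, 1], "grip_force": 20}}

```text
time_s: 2.93
tcp_pos: [0.5315, -0.2241, 0.0814]
eef_rot: [-180.0, 0.0, -155.3]
contact_force: [0.2, -0.7, 1.7]
gripper_width: 0.0297
gripper_force: 20.0
```

Call:
{"name": "step_arm", "arguments": {"xyz": [[0, 0, -0.05], [0, 0, -0.15], [0, 0, -0.3], [0, 0, -0.4], [0, 0, -0.4], [0, 0, -0.4], [0, 0, -0.4]], "yaw": [0, 0, 0, 0, 0, 0, 0], "claw": [1, 1, 1, 1, 1, 1, 1]}}

```text
time_s: 3.52
tcp_pos: [0.5306, -0.2237, 0.161]
eef_rot: [179.9, -0.0, -155.3]
contact_force: [0.3, -0.1, -2.8]
gripper_width: 0.0294
gripper_force: 20.0
```

Run:
```python
from h import *
s=status.get_state();print(s['tcp_pos'],s['gripper_width'],s['contact_force'])
print(delta([.5294,-.0253,s['tcp_pos'][2]]), delta([.5281,-.0244,s['tcp_pos'][2]]))
```

```text
[ 0.5306209  -0.22371928  0.16095989] 0.029386804010798365 [ 0.27939324 -0.07513411 -2.79987115]
[-0.4093  0.9037 -0.    ] [-0.4053  0.9105 -0.    ]
```

Call:
{"name": "step_arm", "arguments": {"xyz": [[-0.1, 0.22, 0], [-0.18, 0.4, 0], [-0.26, 0.58, 0], [-0.34, 0.76, 0], [-0.38, 0.85, 0], [-0.407, 0.91, 0], [-0.407, 0.91, 0], [-0.407, 0.91, 0], [-0.407, 0.91, 0], [-0.407, 0.91, 0]], "yaw": [0, 0, 0, 0, 0, 0, 0, 0, 0, 0], "claw": [1, 1, 1, 1, 1, 1, 1, 1, 1, 1]}}

```text
time_s: 4.35
tcp_pos: [0.5287, -0.0255, 0.1608]
eef_rot: [180.0, -0.1, -155.3]
contact_force: [-0.5, -0.2, -2.5]
gripper_width: 0.0292
gripper_force: 20.0
```

Run:
```python
from h import *
im,_=grab('side','side1');s=status.get_state();print(s['tcp_pos'])
p=s['tcp_pos']
c=cams.calibration('side');T=c['camera_from_world'];r,_=cv2.Rodrigues(T[:3,:3])
pts=np.array([[p[0],p[1],p[2]+.0225],[p[0],p[1],p[2]-.0225],[p[0],p[1],p[2]-.0725],[.5288,-.0249,.06]])
print(cv2.projectPoints(pts,r,T[:3,3],np.array(c['mtx']),np.array(c['D']))[0].reshape(-1,2).round(1))
cv2.imwrite('pics/c3.png',cv2.resize(im[140:250,260:380],None,fx=5,fy=5,interpolation=cv2.INTER_CUBIC))
```

```text
[ 0.52877563 -0.02555451  0.16094557]
[[317.5 176.4]
 [317.7 189.6]
 [317.8 203.4]
 [317.9 211. ]]
```

View pics/c3.png

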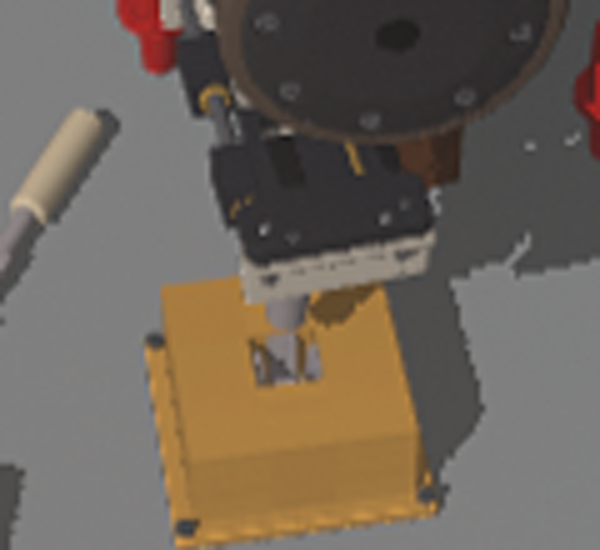

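Call:
{"name": "step_arm", "arguments": {"xyz": [[0, 0, 0.08], [0, 0, 0.16], [0, 0, 0.22], [0, 0, 0.26], [0, 0, 0.28], [0, 0, 0.29], [0, 0, 0.3], [0, 0, 0.3], [0, 0, 0.3]], "yaw": [0, 0, 0, 0, 0, 0, 0, 0, 0], "claw": [1, 1, 1, 1, 1, 1, 1, 1, 1]}}

```text
time_s: 5.15
tcp_pos: [0.5292, -0.0249, 0.1017]
eef_rot: [-180.0, 0.0, -155.3]
contact_force: [3.1, -2.9, -4.8]
gripper_width: 0.0298
gripper_force: 20.0
```

Call:
{"name": "step_arm", "arguments": {"xyz": [[-0.003, -0.007, 0], [-0.003, -0.007, 0], [-0.003, -0.007, 0.01], [-0.003, -0.007, 0.02], [-0.003, -0.007, 0.02], [-0.003, -0.007, 0.02]], "yaw": [0, 0, 0, 0, 0, 0], "claw": [1, 1, 1, 1, 1, 1]}}

```text
time_s: 5.65
tcp_pos: [0.5299, -0.0256, 0.0972]
eef_rot: [180.0, -0.0, -155.3]
contact_force: [-2.2, -0.8, -0.6]
gripper_width: 0.0296
gripper_force: 20.0
```

Call:
{"name": "step_arm", "arguments": {"xyz": [[0.003, 0.001, 0.004], [0.003, 0.001, 0.004], [0.003, 0.001, 0.004], [0.003, 0.001, 0.004], [0.003, 0.001, 0.004], [0.003, 0.001, 0.004], [0.003, 0.001, 0.004], [0.003, 0.001, -0.2], [0.003, 0.001, -0.4], [0.003, 0.001, -0.6], [0.003, 0.001, -0.6], [0.003, 0.001, -0.6]], "yaw": [0, 0, 0, 0, 0, 0, 0, 0, 0, 0, 0, 0], "claw": [1, 0, -0.5, -1, -1, -1, -1, -1, -1, -1, -1, -1]}}

```text
time_s: 6.65
tcp_pos: [0.531, -0.0254, 0.2202]
eef_rot: [-179.9, 0.3, -155.3]
contact_force: [-0.6, -0.5, -1.0]
gripper_width: 0.087
gripper_force: 0.0
```

Run:
```python
from h import *
print(delta([.5537,.2685,.22]), delta([.5537,.2685,.067]), status.get_state()['tcp_pos'])
```

```text
[-7.1820e-01  1.2868e+00  1.0000e-03] [-0.7182  1.2868  0.766 ] [ 0.53098498 -0.02535148  0.22019725]
```

Call:
{"name": "step_arm", "arguments": {"xyz": [[-0.5, 0.9, 0], [-0.5, 0.9, 0], [-0.5, 0.9, 0], [-0.5, 0.9, 0], [-0.5, 0.9, 0], [-0.5, 0.9, 0]], "yaw": [0, 0, 0, 0, 0, 0], "claw": [-1, -1, -1, -1, -1, -1]}}

```text
time_s: 7.15
tcp_pos: [0.5452, 0.1849, 0.2157]
eef_rot: [180.0, -0.1, -155.0]
contact_force: [0.9, -0.4, 0.3]
gripper_width: 0.088
gripper_force: 0.0
```

Run:
```python
from h import *
t,_=grab('top','top2'); im,_=grab('side','side2')
g=lambda a:cv2.resize(a,(400,400),interpolation=cv2.INTER_CUBIC)
cv2.imwrite('pics/c4.png',np.vstack([np.hstack([g(im[150:230,280:360]),g(im[280:360,240:320])])]))
c=cams.calibration('side');T=c['camera_from_world'];r,_=cv2.Rodrigues(T[:3,:3])
pts=np.array([[.5288,-.0249,.1155+.0075],[.5288,-.0249,.068+.0095],[.5537,.2685,.1],[.5537,.2685,.04],[.5537,.2685,.006]])
print(cv2.projectPoints(pts,r,T[:3,3],np.array(c['mtx']),np.array(c['D']))[0].reshape(-1,2).round(1))
P=lambda x,y,ox,oy:((x+.5)/4-.5+ox,(y+.5)/4-.5+oy)
print(world('top',*P(97,118,170,180),z=.04), status.get_state()['tcp_pos'])
```

```text
[[317.7 194.2]
 [317.8 206.5]
 [276.8 309. ]
 [278.9 322.3]
 [280.  329.3]]
[0.55469488 0.2677421  0.04      ] [0.54426227 0.18082348 0.21560132]
```

View pics/c4.png

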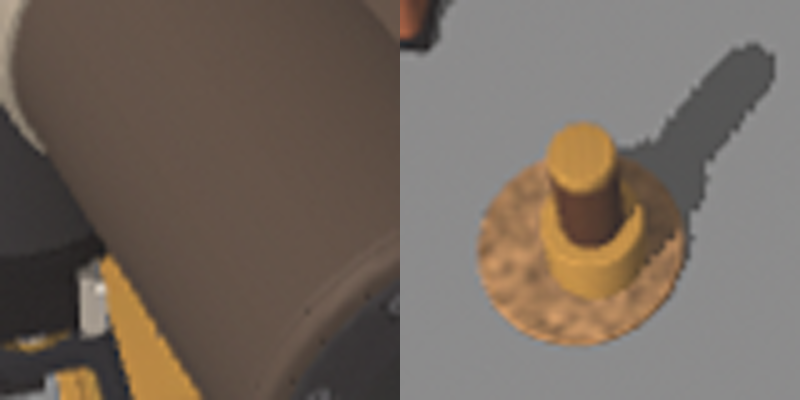

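Run:
```python
from h import *
for n in('side0','side2'):
    d=np.load(f'pics/{n}.npz')['d']; print(world('side',276.3,311.4,depth=float(np.median(d[309:314,274:279]))), world('side',276.3,311.4,z=.1))
d=np.load('pics/side0.npz')['d'];print('stake',world('side',330.3,141.8,depth=float(np.median(d[140:143,328:332]))))
d=np.load('pics/top0.npz')['d'];print(world('top',186.4,208.1,depth=float(np.median(d[206:211,184:189]))))
print(delta([.554,.2715,.2]),delta([.554,.2715,.067]),status.get_state()['tcp_pos'])
```

```text
[0.55380251 0.27290083 0.09813962] [0.55343123 0.27379099 0.1       ]
[0.55380535 0.27289403 0.09812542] [0.55343123 0.27379099 0.1       ]
stake [ 0.5354132  -0.22641506  0.10235012]
[0.55383692 0.26872755 0.09905715]
[-0.2349  0.3908  0.078 ] [-0.2349  0.3908  0.743 ] [0.54426227 0.18082348 0.21560132]
```

Call:
{"name": "step_arm", "arguments": {"xyz": [[-0.234, 0.386, 0], [-0.234, 0.386, 0], [-0.234, 0.386, 0], [-0.234, 0.386, 0.2], [-0.234, 0.386, 0.4], [-0.234, 0.386, 0.6], [-0.234, 0.386, 0.743], [-0.234, 0.386, 0.743], [-0.234, 0.386, 0.743], [-0.234, 0.386, 0.743]], "yaw": [0, 0, 0, 0, 0, 0, 0, 0, 0, 0], "claw": [-1, -1, -1, -1, -1, -1, -1, -1, -1, -1], "grip_force": 50}}

```text
time_s: 8.08
tcp_pos: [0.5563, 0.2692, 0.0704]
eef_rot: [-180.0, 0.1, -155.3]
contact_force: [0.3, 1.3, 0.2]
gripper_width: 0.0877
gripper_force: 0.0
```

Call:
{"name": "step_arm", "arguments": {"xyz": [[0, 0, 0], [0, 0, 0], [0, 0, 0], [0, 0, 0], [0, 0, 0], [0, 0, 0], [0, 0, 0], [0, 0, 0], [0, 0, 0], [0, 0, 0]], "yaw": [0, 0, 0, 0, 0, 0, 0, 0, 0, 0], "claw": [-0.5, 0, 0.2, 0.3, 1, 1, 1, 1, 1, 1]}}

```text
time_s: 8.92
tcp_pos: [0.5552, 0.2695, 0.0687]
eef_rot: [180.0, 0.0, -155.3]
contact_force: [1.0, -1.4, -4.2]
gripper_width: 0.0277
gripper_force: 50.0
```

Call:
{"name": "step_arm", "arguments": {"xyz": [[0, 0, -0.15], [0, 0, -0.35], [0, 0, -0.55], [0, 0, -0.75], [0, 0, -0.75], [0, 0, -0.75], [0, 0, -0.75]], "yaw": [0, 0, 0, 0, 0, 0, 0], "claw": [1, 1, 1, 1, 1, 1, 1]}}

```text
time_s: 9.5
tcp_pos: [0.5542, 0.2688, 0.2174]
eef_rot: [180.0, -0.1, -155.3]
contact_force: [0.3, -1.2, -5.6]
gripper_width: 0.0272
gripper_force: 49.9
```

Run:
```python
from h import *
print(delta([.5303,-.0255,.22]),status.get_state()['tcp_pos'])
im,_=grab('side','side3')
cv2.imwrite('pics/c5.png',cv2.resize(im[150:270,260:380],(600,600),interpolation=cv2.INTER_CUBIC))
```

```text
[ 0.7235 -1.2871 -0.0131] [0.55416936 0.26882832 0.21737822]
```

View pics/c5.png

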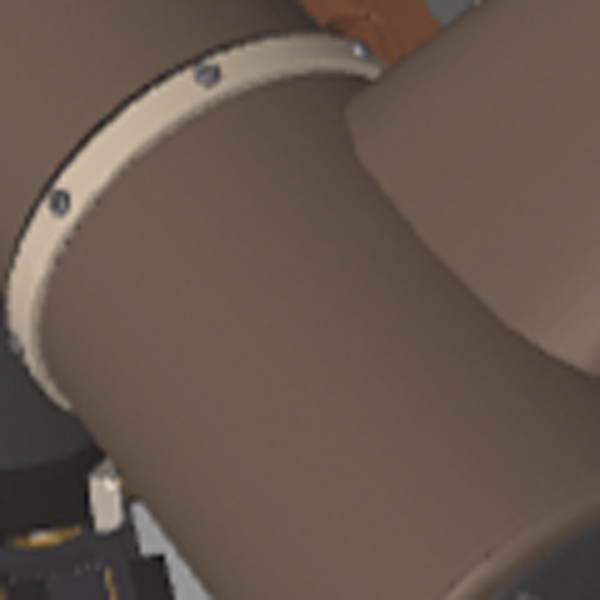

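The arm hides the stake from the side camera, so I'll check its head with top-camera depth.

Run:
```python
from h import *
im,d=grab('top','top3')
c=cams.calibration('top');T=c['camera_from_world'];r,_=cv2.Rodrigues(T[:3,:3])
print(cv2.projectPoints(np.array([[.53,-.025,.123]]),r,T[:3,3],np.array(c['mtx']),np.array(c['D']))[0])
v,u=np.mgrid[195:245,285:345]; W=np.array([[world('top',a,b,depth=float(d[b,a])) for a in range(285,345)] for b in range(195,245)])
m=(W[...,2]>.1)&(W[...,2]<.14); print(m.sum(), W[m].mean(0), np.median(W[m],0)); print((W[m].min(0)+W[m].max(0))/2)
```

```text
[[[309.68541808 219.36967582]]]
122 [ 0.52979308 -0.0247669   0.11973066] [ 0.529793   -0.02560941  0.11961461]
[ 0.52979366 -0.02458841  0.1198317 ]
```

Call:
{"name": "step_arm", "arguments": {"xyz": [[0.08, -0.14, 0], [0.16, -0.29, 0], [0.26, -0.46, 0], [0.35, -0.63, 0], [0.44, -0.8, 0], [0.5, -0.9, 0], [0.5, -0.9, 0]], "yaw": [0, 0, 0, 0, 0, 0, 0], "claw": [1, 1, 1, 1, 1, 1, 1], "grip_force": 60}}

```text
time passes only in moves, steps and waits
```

Call:
{"name": "step_arm", "arguments": {"xyz": [[0.09, -0.15, 0], [0.16, -0.27, 0], [0.2, -0.35, 0], [0.223, -0.385, 0], [0.223, -0.385, 0], [0.223, -0.385, 0], [0.223, -0.385, 0]], "yaw": [0, 0, 0, 0, 0, 0, 0], "claw": [1, 1, 1, 1, 1, 1, 1]}}

```text
time_s: 10.18
tcp_pos: [0.5471, 0.1812, 0.2183]
eef_rot: [180.0, -0.0, -155.3]
contact_force: [0.8, 0.6, -4.6]
gripper_width: 0.0271
gripper_force: 49.9
```

Run:
```python
from h import *
print(delta([.5305,-.0255,.22]),status.get_state()['tcp_pos'])
```

```text
[ 0.5078 -0.9039 -0.0087] [0.54709018 0.18119554 0.21825097]
```

The first call was refused and only the second ran, so the remaining shift is (0.507, -0.904).

Call:
{"name": "step_arm", "arguments": {"xyz": [[0.08, -0.14, 0], [0.16, -0.29, 0], [0.26, -0.46, 0], [0.35, -0.63, 0], [0.44, -0.78, 0], [0.48, -0.86, 0], [0.507, -0.904, 0], [0.507, -0.904, 0], [0.507, -0.904, 0], [0.507, -0.904, 0]], "yaw": [0, 0, 0, 0, 0, 0, 0, 0, 0, 0], "claw": [1, 1, 1, 1, 1, 1, 1, 1, 1, 1], "grip_force": 60}}

```text
time_s: 11.02
tcp_pos: [0.5309, -0.0249, 0.2186]
eef_rot: [180.0, 0.0, -155.2]
contact_force: [-0.6, 0.0, -4.5]
gripper_width: 0.0266
gripper_force: 59.9
```

Call:
{"name": "step_arm", "arguments": {"xyz": [[0, 0, 0.06], [0, 0, 0.12], [0, 0, 0.155], [0, 0, 0.165], [0, 0, 0.17], [0, 0, 0.175], [0, 0, 0.18], [0, 0, 0.18]], "yaw": [0, 0, 0, 0, 0, 0, 0, 0], "claw": [1, 1, 1, 1, 1, 1, 1, 1]}}

```text
time_s: 11.68
tcp_pos: [0.5307, -0.0258, 0.1831]
eef_rot: [-180.0, 0.0, -155.3]
contact_force: [0.4, 0.2, -4.8]
gripper_width: 0.0271
gripper_force: 59.9
```

Call:
{"name": "step_arm", "arguments": {"xyz": [[0, 0, 0.01], [0, 0, 0.02], [0, 0, 0.025], [0, 0, 0.025]], "yaw": [0, 0, 0, 0], "claw": [1, 1, 1, 1]}}

```text
time_s: 12.02
tcp_pos: [0.5312, -0.0261, 0.1787]
eef_rot: [-180.0, 0.1, -155.2]
contact_force: [-1.2, 0.0, 3.3]
gripper_width: 0.0274
gripper_force: 59.9
```

Call:
{"name": "step_arm", "arguments": {"xyz": [[0, 0, 0.005], [0, 0, 0.01], [0, 0, 0.01]], "yaw": [0, 0, 0], "claw": [1, 1, 1]}}

```text
time_s: 12.27
tcp_pos: [0.5313, -0.0261, 0.177]
eef_rot: [-179.9, 0.1, -155.2]
contact_force: [-2.2, 0.5, 6.0]
gripper_width: 0.0271
gripper_force: 59.9
```

Call:
{"name": "step_arm", "arguments": {"xyz": [[0, 0, 0.005], [0, 0, 0.01], [0, 0, 0.01]], "yaw": [0, 0, 0], "claw": [1, 1, 1]}}

```text
time_s: 12.52
tcp_pos: [0.5315, -0.026, 0.1755]
eef_rot: [-179.9, 0.1, -155.2]
contact_force: [-2.2, 0.3, 10.6]
gripper_width: 0.0271
gripper_force: 59.9
```

Call:
{"name": "step_arm", "arguments": {"xyz": [[0, 0, 0.005], [0, 0, 0.01], [0, 0, 0.01]], "yaw": [0, 0, 0], "claw": [1, 1, 1]}}

```text
time_s: 12.77
tcp_pos: [0.532, -0.026, 0.1754]
eef_rot: [-179.9, 0.2, -155.2]
contact_force: [-7.8, 1.9, 24.5]
gripper_width: 0.0273
gripper_force: 60.0
```

Call:
{"name": "step_arm", "arguments": {"xyz": [[0, 0, 0.005], [0, 0, 0.01], [0, 0, 0.01]], "yaw": [0, 0, 0], "claw": [1, 1, 1]}}

```text
time_s: 13.02
tcp_pos: [0.5326, -0.0258, 0.1752]
eef_rot: [-179.8, 0.3, -155.1]
contact_force: [-12.0, 3.0, 38.1]
gripper_width: 0.0272
gripper_force: 60.1
```

The force rose steeply with the TCP held at 0.175, the height predicted for fully home. I'll retreat and return the weight.

Call:
{"name": "step_arm", "arguments": {"xyz": [[0, 0, -0.02], [0, 0, -0.04], [0, 0, -0.06], [0, 0, -0.15], [0, 0, -0.26], [0, 0, -0.26], [0, 0, -0.26], [0, 0, -0.26]], "yaw": [0, 0, 0, 0, 0, 0, 0, 0], "claw": [1, 1, 1, 1, 1, 1, 1, 1]}}

```text
time_s: 13.68
tcp_pos: [0.5298, -0.0259, 0.2204]
eef_rot: [179.9, -0.1, -155.3]
contact_force: [-0.3, -0.1, -4.6]
gripper_width: 0.027
gripper_force: 59.9
```

Call:
{"name": "step_arm", "arguments": {"xyz": [[-0.08, 0.14, 0], [-0.16, 0.29, 0], [-0.26, 0.46, 0], [-0.35, 0.63, 0], [-0.44, 0.78, 0], [-0.48, 0.86, 0], [-0.507, 0.904, 0], [-0.507, 0.904, 0], [-0.507, 0.904, 0]], "yaw": [0, 0, 0, 0, 0, 0, 0, 0, 0], "claw": [1, 1, 1, 1, 1, 1, 1, 1, 1]}}

```text
time_s: 14.43
tcp_pos: [0.5463, 0.1805, 0.2202]
eef_rot: [-180.0, -0.2, -155.2]
contact_force: [-0.9, -0.4, -5.6]
gripper_width: 0.0266
gripper_force: 59.9
```

Run:
```python
from h import *
im,d=grab('top','top4')
W=np.array([[world('top',a,b,depth=float(d[b,a])) for a in range(285,345)] for b in range(195,245)])
m=(W[...,2]>.1)&(W[...,2]<.14); print(m.sum(), np.median(W[m],0)); print((W[m].min(0)+W[m].max(0))/2)
s=status.get_state();print(s['tcp_pos'],s['eef_rot'],delta([.556,.268,.0685]))
```

```text
120 [ 0.52902291 -0.02572228  0.11251816]
[ 0.53004069 -0.0258383   0.11227428]Traceback (most recent call last):
  File "<stdin>", line 5, in <module>
  File "h.py", line 11, in delta
    s=status.get_state(); y=np.radians(s['eef_rot'][2]); p=np.array(s['tcp_pos']); d=np.array(target)-p
ValueError: time passes only in moves, steps and waits
```

The stake's head top is now at about 0.113, which is home. Next I set the weight back on its pad.

Call:
{"name": "step_arm", "arguments": {"xyz": [[-0.1, 0.16, 0], [-0.17, 0.28, 0], [-0.23, 0.373, 0], [-0.23, 0.373, 0], [-0.23, 0.373, 0.15], [-0.23, 0.373, 0.3], [-0.23, 0.373, 0.45], [-0.23, 0.373, 0.6], [-0.23, 0.373, 0.68], [-0.23, 0.373, 0.72], [-0.23, 0.373, 0.735], [-0.23, 0.373, 0.74], [-0.23, 0.373, 0.74], [-0.23, 0.373, 0.74]], "yaw": [0, 0, 0, 0, 0, 0, 0, 0, 0, 0, 0, 0, 0, 0], "claw": [1, 1, 1, 1, 1, 1, 1, 1, 1, 1, 1, 1, 1, 1]}}

```text
time_s: 15.65
tcp_pos: [0.5584, 0.2681, 0.0753]
eef_rot: [180.0, 0.1, -155.3]
contact_force: [-0.1, 1.0, -4.3]
gripper_width: 0.0273
gripper_force: 59.9
```

Call:
{"name": "step_arm", "arguments": {"xyz": [[0, 0, 0.005], [0, 0, 0.01], [0, 0, 0.01]], "yaw": [0, 0, 0], "claw": [1, 1, 1]}}

```text
time_s: 15.9
tcp_pos: [0.5576, 0.2679, 0.0722]
eef_rot: [180.0, 0.0, -155.3]
contact_force: [-0.5, 0.5, -5.2]
gripper_width: 0.0274
gripper_force: 59.9
```

Call:
{"name": "step_arm", "arguments": {"xyz": [[0, 0, 0.005], [0, 0, 0.01], [0, 0, 0.015], [0, 0, 0.015], [0, 0, 0.015]], "yaw": [0, 0, 0, 0, 0], "claw": [1, 1, 1, 1, 1]}}

```text
time_s: 16.32
tcp_pos: [0.5575, 0.2677, 0.0687]
eef_rot: [-180.0, -0.0, -155.3]
contact_force: [0.0, 0.7, -4.3]
gripper_width: 0.0276
gripper_force: 59.9
```

Call:
{"name": "step_arm", "arguments": {"xyz": [[0, 0, 0.005], [0, 0, 0.005], [0, 0, 0.005]], "yaw": [0, 0, 0], "claw": [1, 1, 1]}}

```text
time_s: 16.57
tcp_pos: [0.5576, 0.2678, 0.0685]
eef_rot: [-180.0, 0.0, -155.2]
contact_force: [-3.2, -0.4, 5.0]
gripper_width: 0.0271
gripper_force: 60.0
```

Contact with the pad. I'll release, rise and check.

Call:
{"name": "step_arm", "arguments": {"xyz": [[0, 0, 0], [0, 0, 0], [0, 0, 0], [0, 0, 0], [0, 0, 0], [0, 0, 0], [0, 0, 0], [0, 0, -0.15], [0, 0, -0.35], [0, 0, -0.55], [0, 0, -0.75], [0, 0, -0.75], [0, 0, -0.75]], "yaw": [0, 0, 0, 0, 0, 0, 0, 0, 0, 0, 0, 0, 0], "claw": [0.3, 0, -0.5, -1, -1, -1, -1, -1, -1, -1, -1, -1, -1]}}

```text
time_s: 17.65
tcp_pos: [0.5587, 0.2686, 0.2212]
eef_rot: [179.9, 0.3, -155.3]
contact_force: [0.4, 0.9, -0.3]
gripper_width: 0.0874
gripper_force: 0.0
```

Call:
{"name": "step_arm", "arguments": {"xyz": [[0.17, -0.3, 0], [0.34, -0.6, 0], [0.5, -0.9, 0], [0.5, -0.9, -0.2], [0.5, -0.9, -0.2], [0.5, -0.9, -0.2], [0.5, -0.9, -0.2], [0.5, -0.9, -0.2], [0.5, -0.9, -0.2]], "yaw": [0, 0, 0, 0, 0, 0, 0, 0, 0], "claw": [-1, -1, -1, -1, -1, -1, -1, -1, -1]}}

```text
time_s: 18.4
tcp_pos: [0.5416, 0.0629, 0.2565]
eef_rot: [180.0, -0.1, -155.3]
contact_force: [0.2, -0.4, -0.2]
gripper_width: 0.0879
gripper_force: 0.0
```

Run:
```python
from h import *
s=status.get_state();print(s['tcp_pos'],s['gripper_width'])
im,d=grab('side','side5')
cv2.imwrite('pics/c6.png',cv2.resize(im[180:380,200:400],(600,600),interpolation=cv2.INTER_CUBIC))
```

```text
[0.54161887 0.06287255 0.25653265] 0.0878796120902328
```

View pics/c6.png

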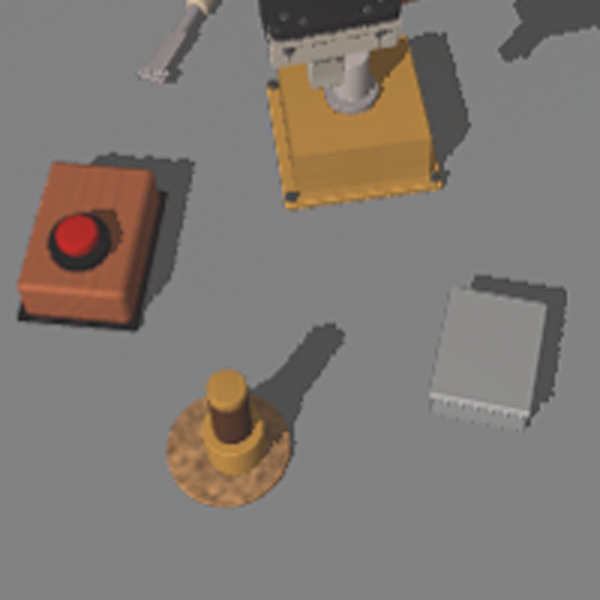

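The weight stands upright on the pad at crop (230,420). The stake's collar sits flush on the block at crop (352,95). The demagnetizer and tin are undisturbed, and the gripper is clear.

```bash
python3 -c "
from plant import job
print(job.close_job())"
```

```text
the job is handed in; nothing more can be done
None
```

I drove the stake home with the weight, stood the weight back on its cork pad, and handed the job in at about 18.5 s of the 64 s; the hand-in returned no verdict, but the last picture showed the collar flush, the weight upright, and the demagnetizer and tin undisturbed.

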